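# Fit the oil baffle in a crankcase and latch its keeper

## Robot

A 6-joint arm with a two-finger parallel gripper is mounted at the origin on the work surface. World frame = base frame: x ahead of the robot, y to its left, z up, the work surface at z = 0. Lengths are in m, angles in rad, forces in N, time in s.
With the tool pointing down it reaches from about 0.3 to 0.825 m from the base axis. Payload 5.4 kg.
Tool frame: the origin (TCP) lies at the very end of the fingers, on their centre line; the grasp point (between the pads) lies 19 mm behind it; z points along the fingers, x is the direction in which the jaws open and shut, and the axes are right-handed (so a half turn about z gives the same grasp; the last joint's range is limited). The gripper opens to 92 mm and grips with 3 to 60 N. Pads are 20 mm wide; open, the fingers measure 128 mm over their backs; the gripper's body (75 mm by 189 mm) begins 69 mm behind the grasp point.
Start: joints at [-1.38, 0.158, 1.597, -0, 1.386, -0.21], TCP at [0.224, -0.529, 0.215] pointing down, gripper open.
Joint ranges: [-2.91, 2.91], [-0.94, 2.29], [0.18, 2.7], [-1.29, 4.43], [0.17, 2.64], [-3, 3]. Speed limits (rad/s): [2.57, 2.57, 3.14, 3.14, 3.14, 3.14].

## Interface

Orientations are given as a rotation vector (axis times angle).
In Python, from workcell import bot gives the robot as it stands. Calls block until the motion is done:
- bot.goto(position, orientation): joint-space move of the TCP to a pose.
- bot.line_to(position, rot=None, max_speed=0.15): straight line of the TCP; rot=None keeps the orientation; max_speed is the mean speed in m/s.
- bot.set_joints(angles): joint-space move.
- bot.set_gripper(opening, newtons=None): opening from 0.0 (shut) to 1.0 (fully open); newtons is the grip in N (None keeps the last); returns when the fingers have stopped.
- bot.hold(seconds).
- bot.inverse_kinematics(position, orientation): joint angles nearest the present ones, or None.
- bot.read_camera(name): name is "side" or "top"; returns a dict with "pixels" (420x560x3 uint8, blue, green, red), "fx", "fy", "cx", "cy" (pixels), "R" (3x3) and "t" (3): a world point X has camera coordinates R X + t. Camera axes: x right, y down, z forward; pixel columns grow to the right and rows downward; lengths in m; the calibration is good to about 2 mm. A picture is of the moment at which its call begins. There is no depth.
A pose or a line that the arm cannot do raises bot.MotionError and nothing moves.
- bot.job_done(): hands the job in, once; it reports no verdict.
Readings, each from a call of its own:
- bot.current_clock(): time.
- bot.current_joints(): joint angles.
- bot.current_joint_vel(): joint speeds.
- bot.current_effort(): joint torques, N m.
- bot.current_ee_pos(): TCP position.
- bot.current_tool_rot(): TCP orientation.
- bot.current_contact_force(): force on the tool from outside, world axes, zero at the start.
- bot.current_ft_torque(): the same for the moment, N m.
- bot.current_opening(): opening from 0.0 (shut) to 1.0 (fully open).
Only numpy, scipy, OpenCV 4.12 (cv2) and the standard library are available. Lean on these libraries where they do the work, as an engineer would, in place of code of your own. Each camera call takes 0.05 s, during which the arm holds its last target.

## Task

Fit the wider of the two baffle plates from the wooden rack into the small engine's open crankcase: swing the steel keeper strap clear of the guides, lower the plate edgewise down the two vertical guides (do not drop it in) until it sits fully on the floor of the case, then swing the keeper back to its stop, across the top of the plate, to lock it in. Leave the narrower plate standing in the rack and do not knock the other things on the bench about.

Things in the scene. Friction and masses are not known exactly. Their poses are not given: they have to be found in the camera images.
- crankcase: Fixed open-topped case of a small engine, 140 (x) x 160 (y) mm, black walls, bright aluminium rim whose top is 97 mm above the bench, on wood blocks; origin on the bench under its centre, axes as guide_mouth. Two facing vertical guides inside take the plate. Fitted, the plate stands on the case floor, shoulders 2 mm below the rim, baffle_mid 8 mm below guide_mouth; either face may look to +x.
- guide_mouth (a point): Midway between the case's two guides, level with the rim's top. z up, y from guide to guide (the fitted plate's width), x normal to the fitted plate. The guides are channels near y = +/-55 mm, 6.5 mm wide (x), 113.5 mm back to back, 62 mm from rim to case floor; mouths flare in the top 10 mm to about 16 mm wide and 120 mm back to back.
- keeper (a joint): Angle (rad) of the flat steel keeper strap (18 x 5 mm) on a vertical pivot. 0 = shut at its stop: points from the pivot along guide_mouth -x, over the +y end of the guides. Grows clockwise seen from above, up to 1.7; at 1.57 it points along guide_mouth +y, out over the wall. Starts at 0 to 0.2. Friction (about 1 N at the knob) holds it where left.
- keeper_pivot (a point): On the keeper's pivot axis, at the strap's underside, 2 mm above the rim; at x 35, y 50 mm from guide_mouth in its axes. Shut over a seated plate, the strap has 4 mm of air below it; it cannot shut over a plate that stands higher than that.
- keeper_knob (a point): Centre of the upright round steel knob on the keeper, 14 mm in diameter, 36 mm high, standing on the strap 42 mm from the pivot axis. This point is 28 mm above the rim, 15 mm below the knob's top and 21 mm above the strap's top face.
- baffle_mid (a point): Centre of the wider plate, the one to fit: aluminium, 110 mm wide (y), 4 mm thick (x), 0.11 kg, 108 mm high in all: full width for 60 mm, then a grip tab 30 wide (y), 10 thick (x), 48 mm high on the middle of the top edge. This point is 54 mm above its bottom edge, 6 mm below its shoulders. Starts upright in a rack slot, bottom edge 12 mm above the bench, leaning 3 degrees at most.
- baffle_tab (a point): Centre of the wider plate's grip tab: 84 mm above its bottom edge, 30 mm above baffle_mid, 24 mm above the shoulders and below the tab's top. Same axes as baffle_mid.
- narrow_plate_mid (a point): Centre, half-way up, of the other plate, which stays in the rack: same thickness, heights and tab, but only 76 mm wide.
- rack: Fixed wooden block 150 (x) x 120 (y) x 42 (z) mm, origin at the centre of its underside, with two slots along its y at x = +/-40 mm, 5.2 mm wide and 30 mm deep (slot floor 12 mm above the bench), holding one plate each; which is in which varies. Rack and crankcase may swap sides of the bench.
- gear_c (a point): Loose bystander: dark steel gear, 68 mm across, 20 mm high; this point is 10 mm above the bench.
- socket_center (a point): Loose bystander: upright steel socket 26 mm across and 45 mm high; point half-way up.
- spanner: Loose bystander: steel spanner lying on the bench.
- driver: Loose bystander: screwdriver lying on the bench.
- oil: Loose bystander: grey bottle 72 mm across, 140 mm high, origin under its centre.
- spray: Loose bystander: white can 60 mm across, 150 mm high, origin under its centre.
- bearing: Loose bystander: flat steel ring 62 mm across, 16 mm high, origin under its centre.
- shim_block: Loose bystander: dark wood block 90 x 50 x 35 mm, origin under its centre.
Mind the look-alikes: they are no part of the job. Of the things that look like the crankcase, take the one that is farthest to the robot's right at the start.

How it is judged:
On the way, in this order (a step that is already met when the one before it is completed fails the run):
1. the keeper is swung clear of the guides (0.6 rad or more open) (value of joint keeper above 0.6 rad), for 0.1 s.
2. the wider plate is down in the guides, on the floor of the case (within 2.5 mm) (z of baffle_mid in the frame of guide_mouth below -0.0055 m and horizontal distance between baffle_mid and guide_mouth below 0.006 m and angle between the y axis of baffle_mid and the y axis of guide_mouth, either way round below 0.08 rad and angle between baffle_mid's own z axis and vertical below 0.08 rad), for 0.2 s.
At the end, for the whole second after the job is handed in: The wider plate stands upright in both guides (centre within 6 mm of the guides' middle, turned or tilted less than 0.08 rad) with its bottom within 2.5 mm of the case floor, at rest; the keeper is back within 0.15 rad of its shut stop, over the plate's shoulder (all of step 2 and value of joint keeper below 0.15 rad and linear speed of baffle below 0.02 m/s); the robot touches nothing.
It fails at once if the plate falls down the guides (faster than 0.45 m/s there) instead of being lowered (horizontal distance between baffle_mid and guide_mouth below 0.012 m and z of baffle_mid in the frame of guide_mouth below 0.05 m and linear speed of baffle above 0.45 m/s).
It fails at once if the narrower plate is taken or pushed out of its place in the rack (moved over 25 mm) (distance of narrow_plate_mid from where it was at the start of the episode above 0.025 m).
It fails at once if another thing on the bench is knocked about (moved over 40 mm) (distance of any of gear_c, socket_center, spanner, driver, oil, spray, bearing, shim_block from where it was at the start of the episode above 0.04 m).
It also fails if it takes over 67 s, if anything falls off the work surface, if the arm or the gripper's body presses on something with over 40 N, if the wrist force passes 120 N, or if a joint passes its speed limit or range.

## Working session

There is one attempt and no reset: what is moved stays moved. The work goes in short steps, each a Python script; the robot and the scene stay as the last script left them, time stands still between calls to the robot, and variables do not carry over. Pictures are saved under pics/ and viewed, and the job is handed in when it is done.

```bash
mkdir -p pics; ls; python3 - <<'E'
from workcell import bot
import cv2,numpy as np
for n in("top","side"):
    c=bot.read_camera(n); cv2.imwrite(f"pics/{n}0.png",c["pixels"])
    print(n,c["fx"],c["fy"],c["cx"],c["cy"],np.round(c["R"],4).tolist(),np.round(c["t"],4).tolist(), (-np.array(c["R"]).T@np.array(c["t"])).round(3))
print(bot.current_clock(),bot.current_tool_rot())
E
```

```text
pics
top 483.67737826418124 483.67737826418124 280.2588128083209 204.4405080464953 [[0.0148, -0.9998, -0.0105], [-0.9988, -0.0143, -0.0466], [0.0464, 0.0112, -0.9989]] [-0.0331, 0.4577, 1.3791] [ 0.394 -0.042  1.398]
side 496.63947820945083 496.63947820945083 277.8961722813014 207.8420791610854 [[-0.8827, -0.4699, 0.0091], [-0.3096, 0.5667, -0.7636], [0.3537, -0.6768, -0.6456]] [0.4189, 0.2333, 1.2302] [0.007 0.897 0.969]
0.1 [-2.61816770e+00  1.73408817e+00  1.88254433e-03]
```

View pics/top0.png

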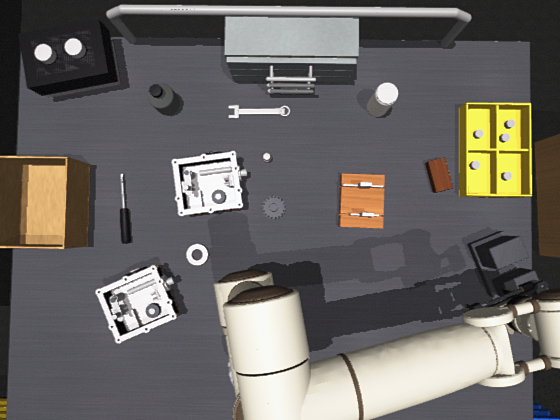

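View pics/side0.png

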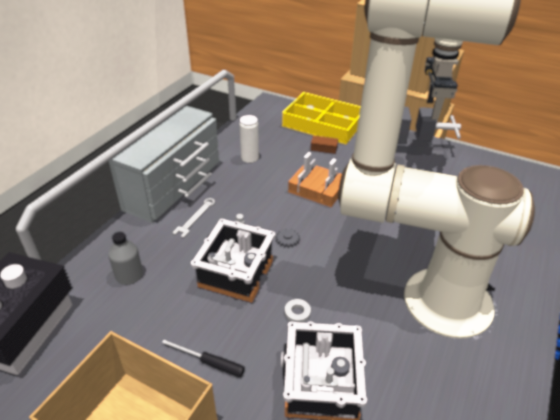

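The top view shows two crankcase look-alikes, at px (209,184) and (136,304). Image right is the robot's right, so (209,184) is my choice unless the arm hides a third one. The rack is at (362,201) with plates at (363,184) and (363,214). Next I'll take close crops.

```bash
python3 - <<'E'
import cv2,numpy as np
a=cv2.imread("pics/top0.png");s=cv2.imread("pics/side0.png")
r=lambda im,x0,x1,y0,y1,w,h:cv2.resize(im[y0:y1,x0:x1],(w,h),interpolation=cv2.INTER_CUBIC)
cv2.imwrite("pics/c1.png",np.vstack([np.hstack([r(a,164,264,142,222,400,300),r(a,325,405,165,240,400,300)]),np.hstack([r(s,185,285,212,300,400,300),r(s,280,350,145,205,400,300)])]))
E
```

```text
(no output)
```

View pics/c1.png

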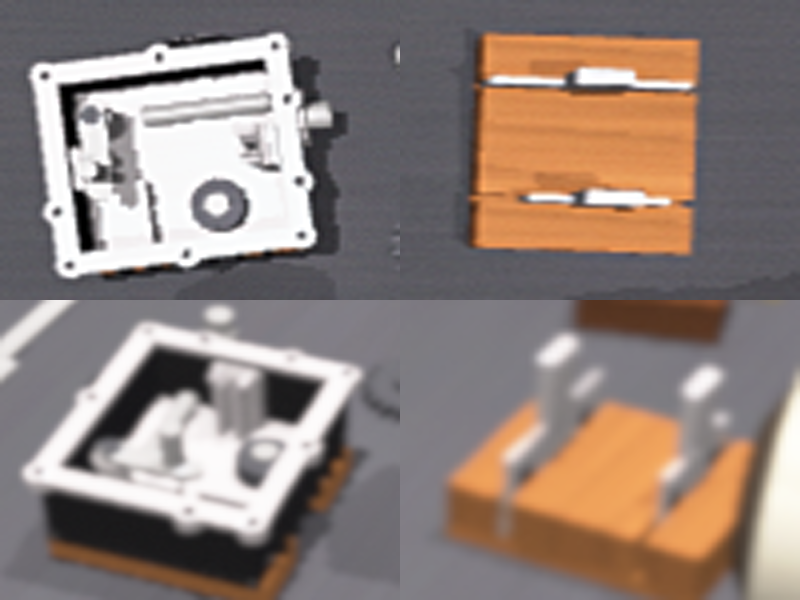

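The top view's rim is bright, so I'll get the corner screw holes and edges at subpixel level and compare both views. The plate in the rack's upper slot (px ~(363,184)) is the wider one.

```bash
cat > h.py <<'E'
import numpy as np, cv2
from workcell import bot
def cam(n):
    c=bot.read_camera(n); c["R"]=np.array(c["R"]);c["t"]=np.array(c["t"]); return c
def ray(c,u,v):
    d=c["R"].T@np.array([(u-c["cx"])/c["fx"],(v-c["cy"])/c["fy"],1.]); return -c["R"].T@c["t"],d/np.linalg.norm(d)
def plane(c,u,v,z):
    o,d=ray(c,u,v); return o+d*(z-o[2])/d[2]
def proj(c,X):
    p=c["R"]@np.array(X,float)+c["t"]; return np.array([c["fx"]*p[0]/p[2]+c["cx"],c["fy"]*p[1]/p[2]+c["cy"]])
def tri(c1,p1,c2,p2):
    A=[];b=[]
    for c,p in((c1,p1),(c2,p2)):
        o,d=ray(c,*p);P=np.eye(3)-np.outer(d,d);A.append(P);b.append(P@o)
    x=np.linalg.lstsq(np.vstack(A),np.hstack(b),rcond=None)[0]
    return x,[np.linalg.norm(A[i]@x-b[i]) for i in(0,1)]
def rectify(c,z,cx,cy,half,mm=0.5,yaw=0.):
    # image of horizontal plane z ; out px: right = -y', down = -x' (rotated by yaw)
    n=int(2*half*1000/mm); cs,sn=np.cos(yaw),np.sin(yaw)
    ws=[(half,half),(half,-half),(-half,-half),(-half,half)]
    src=np.float32([proj(c,[cx+cs*a-sn*b,cy+sn*a+cs*b,z]) for a,b in ws])
    dst=np.float32([(0,0),(n,0),(n,n),(0,n)])
    return cv2.warpPerspective(c["pixels"],cv2.getPerspectiveTransform(src,dst),(n,n),flags=cv2.INTER_CUBIC)
E
python3 - <<'E'
from h import *
T=cam("top");S=cam("side")
t=[plane(T,164+x/4,142+y/3.75,.097) for x,y in((43,75),(276,44),(305,237),(68,267))]
t=np.array(t);print(t.round(4),t.mean(0).round(4))
e=[np.linalg.norm(t[i]-t[(i+1)%4]) for i in range(4)];print(np.round(e,4))
d=(t[0]+t[3]-t[1]-t[2]);yaw=np.arctan2(-d[0],d[1]);print("yaw",yaw)
m=t.mean(0)
a=rectify(T,.097,m[0],m[1],.1,.5,yaw);b=rectify(S,.097,m[0],m[1],.1,.5,yaw)
for k in(a,b):
    for q in range(0,400,40): cv2.line(k,(q,0),(q,399),(0,200,255),1);cv2.line(k,(0,q),(399,q),(0,200,255),1)
cv2.imwrite("pics/rect.png",np.hstack([a,b]))
E
```

```text
[[0.5652 0.2603 0.097 ]
 [0.5898 0.1027 0.097 ]
 [0.4505 0.0804 0.097 ]
 [0.4266 0.2399 0.097 ]] [0.508  0.1708 0.097 ]
[0.1596 0.1411 0.1613 0.1401]
yaw 0.15179786525842237
```

View pics/rect.png

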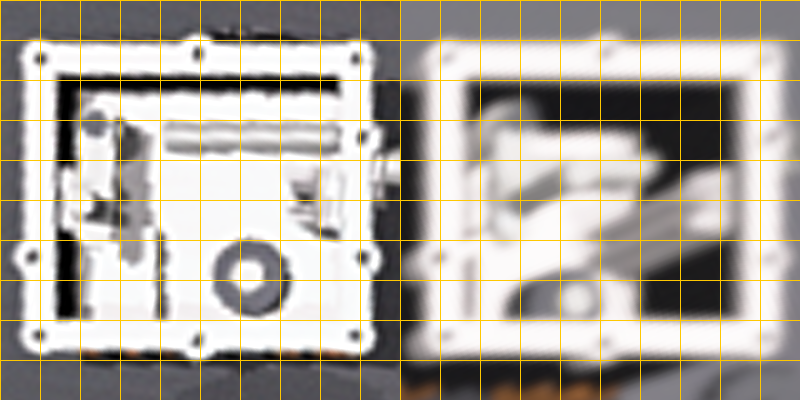

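```bash
python3 - <<'E'
from h import *
T=cam("top");S=cam("side")
m=np.array([.508,.1708]);yaw=.1518
for n,c in(("T",T),("S",S)):
    g=cv2.cvtColor(rectify(c,.097,m[0],m[1],.1,.25,yaw),cv2.COLOR_BGR2GRAY).astype(float)
    def edges(p):
        d=np.diff(cv2.GaussianBlur(p[None],(0,0),3)[0]); 
        i=[k for k in range(2,len(d)-2) if abs(d[k])>2 and abs(d[k])==max(abs(d[max(0,k-8):k+9]))]
        return [(round(100-.25*(k+.5),1),int(d[k])) for k in i]
    print(n,"y profiles"); 
    for r in((540,560),(580,610)): print(edges(g[r[0]:r[1]].mean(0)))
    print(n,"x profiles")
    for r in((250,330),(450,600)): print(edges(g[:,r[0]:r[1]].mean(1)))
a=rectify(T,.140,m[0],m[1],.08,.4,yaw);b=rectify(S,.14,m[0],m[1],.08,.4,yaw)
for k in(a,b):
    for q in range(0,400,50): cv2.line(k,(q,0),(q,399),(0,200,255),1);cv2.line(k,(0,q),(399,q),(0,200,255),1)
cv2.imwrite("pics/rect2.png",np.hstack([a,b]))
x0,y0=proj(S,[.508,.1708,.1]);x0,y0=int(x0),int(y0)
x1,y1=proj(T,[.508,.1708,.1]);x1,y1=int(x1),int(y1)
cv2.imwrite("pics/c2.png",np.hstack([cv2.resize(T["pixels"][y1-30:y1+30,x1-40:x1+30],(400,343),interpolation=cv2.INTER_CUBIC),cv2.resize(S["pixels"][y0-30:y0+30,x0-35:x0+35],(400,343),interpolation=cv2.INTER_CUBIC)]));print(x0,y0,x1,y1)
E
```

```text
T y profiles
[(88.9, 9), (72.1, -16), (61.9, 7), (54.6, 5), (22.4, -9), (17.6, 10), (-6.4, -9), (-15.1, 7), (-31.4, -11), (-40.9, -2), (-45.1, 11), (-85.6, -10)]
[(88.6, 9), (72.1, -13), (61.6, 7), (22.1, -13), (17.4, 8), (-9.4, -6), (-37.1, -3), (-43.6, 9), (-85.4, -12)]
T x profiles
[(78.4, 11), (62.9, -15), (53.6, 12), (37.1, -4), (-12.9, 2), (-31.9, 2), (-59.6, 2), (-75.1, -13), (-81.9, 3)]
[(83.1, -5), (78.4, 13), (62.6, -15), (54.1, 13), (39.1, -5), (34.4, 4), (29.4, -5), (23.9, 8), (-20.6, -5), (-30.6, 3), (-44.1, -2), (-57.4, 6), (-75.4, -13), (-81.4, 2)]
S y profiles
[(98.6, 2), (86.6, 3), (68.6, -3), (62.9, 3), (-8.1, -2), (-20.1, -2), (-70.1, 5), (-90.6, -3)]
[(87.9, 5), (68.6, -3), (62.6, 3), (45.1, -5), (19.9, 3), (5.1, -2), (-1.1, 2), (-19.4, -5), (-70.1, 4), (-90.4, -3)]
S x profiles
[(78.9, 4), (60.9, -6), (33.9, 6), (10.9, -2), (-1.1, 2), (-37.1, -4), (-59.4, 5), (-77.1, -7)]
[(78.9, 5), (60.4, -7), (-59.1, 6), (-77.1, -7), (-87.1, 2)]
233 246 207 183
```

View pics/rect2.png

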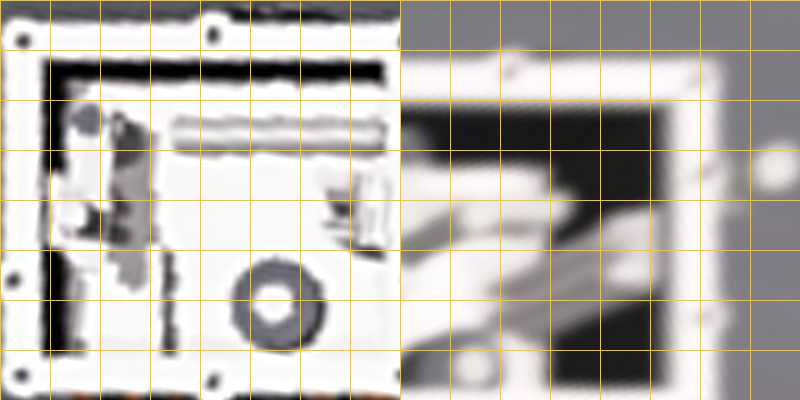

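View pics/c2.png

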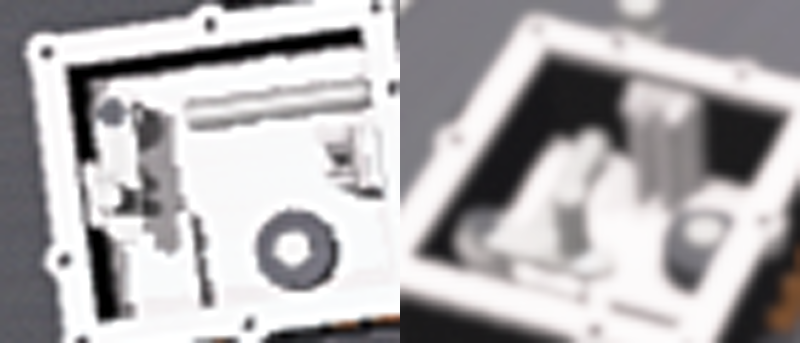

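```bash
cat >> h.py <<'E'
G=np.array([.5091,.1713,.097]); YAW=.1518
def case(p,g=None,yaw=None):
    g=G if g is None else g; yaw=YAW if yaw is None else yaw
    c,s=np.cos(yaw),np.sin(yaw); return g+np.array([c*p[0]-s*p[1],s*p[0]+c*p[1],p[2]])
def knob(a,dz=.028): return case([.035-.042*np.cos(a),.050+.042*np.sin(a),dz])
E
python3 - <<'E'
from h import *
out=[]
for n in("top","side"):
    c=cam(n);q=proj(c,knob(.1,.03));x,y=int(q[0])-20,int(q[1])-20
    im=cv2.resize(c["pixels"][y:y+40,x:x+40],(400,400),interpolation=cv2.INTER_CUBIC)
    P=lambda X:tuple(int(v) for v in((proj(c,X)-[x,y]+.5)*10))
    for a,col in((0,(0,0,255)),(.1,(0,200,0)),(.2,(255,0,0))):
        cv2.line(im,P(knob(a,.007)),P(knob(a,.043)),col,1)
    cv2.line(im,P(case([.035,.05,.002])),P(case([.035,.05,.007])),(255,0,255),2)
    out.append(im)
cv2.imwrite("pics/k.png",np.hstack(out))
E
```

```text
(no output)
```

View pics/k.png

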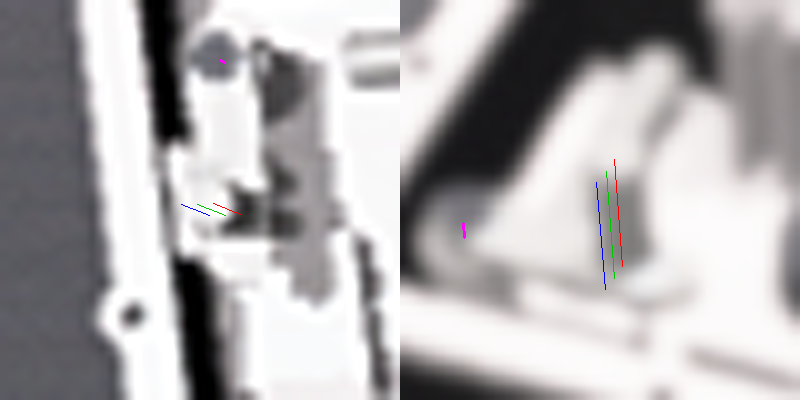

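Pivot prediction (magenta) sits on the pivot disc in both views, so the case pose is good, and the knob reads an angle of about 0.05. Next I'll measure the wide plate.

```bash
python3 - <<'E'
from h import *
T=cam("top");S=cam("side")
hsv=cv2.cvtColor(T["pixels"],cv2.COLOR_BGR2HSV)
m=cv2.inRange(hsv,(5,90,80),(25,255,255));m=cv2.morphologyEx(m,cv2.MORPH_CLOSE,np.ones((9,9)))
m[:, :330]=0;m[:,410:]=0
cs,_=cv2.findContours(m,cv2.RETR_EXTERNAL,cv2.CHAIN_APPROX_NONE);c=max(cs,key=cv2.contourArea)
q=np.array([plane(T,u,v,.042)[:2] for u,v in cv2.boxPoints(cv2.minAreaRect(c))]);print(q.round(4),q.mean(0))
rc=q.mean(0)
out=[]
for z in(.12,.072):
    for k in(T,S):
        b=rectify(k,z,rc[0],rc[1],.09,.45)
        for p in range(0,400,40): cv2.line(b,(p,0),(p,5),(0,0,255),1);cv2.line(b,(0,p),(5,p),(0,0,255),1)
        out.append(cv2.resize(b,(300,300)))
cv2.imwrite("pics/rk.png",np.vstack([np.hstack(out[:2]),np.hstack(out[2:])]))
E
```

```text
[[ 0.397  -0.1904]
 [ 0.5486 -0.1945]
 [ 0.5458 -0.3192]
 [ 0.3944 -0.3145]] [ 0.47142144 -0.25465265]
```

View pics/rk.png

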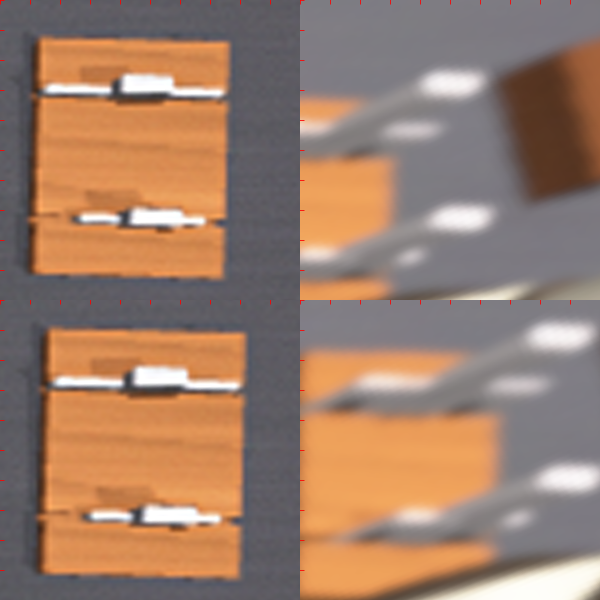

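The wide plate's tab is at about (0.511, -0.2555) with yaw -0.024. I averaged the two views, which differ by about 4 mm in y. Now I'll open the keeper.

```bash
cat >> h.py <<'E'
from scipy.spatial.transform import Rotation as Ro
def down(th):
    x=np.array([np.cos(th),np.sin(th),0]);z=np.array([0,0,-1.]);return Ro.from_matrix(np.column_stack([x,np.cross(z,x),z])).as_rotvec()
def best(p,th):
    j0=np.array(bot.current_joints());r=None
    for t in(th,th+np.pi):
        q=bot.inverse_kinematics(list(p),list(down(t)))
        if q is not None and (r is None or abs(np.array(q)-j0).max()<r[0]): r=(abs(np.array(q)-j0).max(),t,np.round(q,2))
    return r
KTH=YAW+np.arctan2(np.cos(.7),np.sin(.7)); KT=.114
def st(s=""): print(s,round(bot.current_clock(),2),np.round(bot.current_ee_pos(),4),np.round(bot.current_contact_force(),1),round(bot.current_opening(),3))
E
python3 - <<'E'
from h import *
k=knob(.05);p=[k[0],k[1],.20]
r=best(p,KTH);print(r)
print(best([.511,-.2555,.2],-.024),best([.509,.171,.28],YAW))
o=down(r[1])
bot.set_gripper(.45,15)
st("g")
bot.goto(p,list(o));st("over")
bot.line_to([k[0],k[1],KT],max_speed=.12);st("down")
c=cam("side");cv2.imwrite("pics/s1.png",c["pixels"][150:350,130:330]);c=cam("top");cv2.imwrite("pics/t1.png",c["pixels"][120:260,130:300])
E
python3 -c "
import cv2,numpy as np
a=cv2.imread('pics/s1.png');b=cv2.imread('pics/t1.png')
cv2.imwrite('pics/m1.png',np.hstack([cv2.resize(a,(400,400)),cv2.resize(b,(400,400))]))"
```

```text
(np.float64(1.5786325341689542), np.float64(1.0225963267948968), array([ 0.2 ,  0.08,  1.71, -0.  ,  1.35, -0.82]))
(np.float64(0.7050295789655485), -0.024, array([-0.68,  0.16,  1.62, -0.  ,  1.36, -0.65])) (np.float64(1.4790277428079475), 0.1518, array([ 0.1 ,  0.02,  1.61, -0.  ,  1.51, -0.05]))
g 1.36 [ 0.2243 -0.5294  0.2146] [-0.2  0.1  0.1] 0.453
over 4.17 [0.4947 0.2211 0.2   ] [ 0.1 -0.2 -0.7] 0.45
down 5.03 [0.495  0.2218 0.1148] [-0.  -0.3  0.7] 0.45
```

View pics/m1.png

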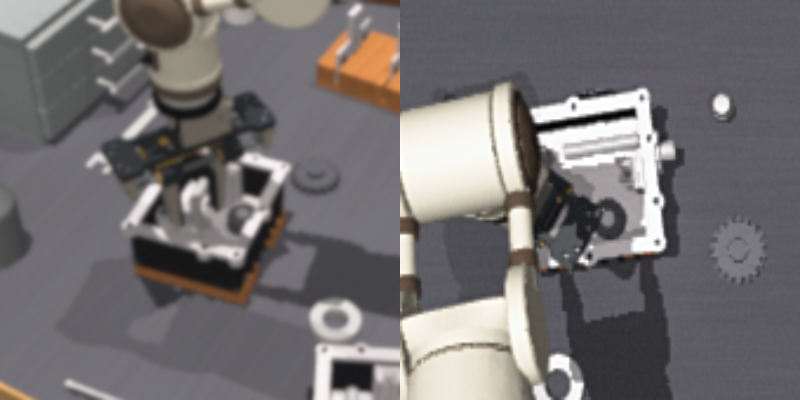

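The side view shows the knob (crop ~(195,190)) between the fingers. I'll close gently and check the opening (expecting about 0.15).

```bash
python3 - <<'E'
from h import *
bot.set_gripper(0.,12);st("closed")
if .1<bot.current_opening()<.2:
    for a in np.arange(.2,1.41,.2):
        k=knob(a); bot.line_to([k[0],k[1],KT],max_speed=.1);st(f"{a:.2f}")
    bot.set_gripper(.4);st("open")
    p=bot.current_ee_pos();bot.line_to([p[0],p[1],.2],max_speed=.25)
    k=case([.0,-.05,.0]);bot.goto([.511,-.2555,.22],list(down(-.024)));st("rack")
    bot.hold(.2)
    for n in("side","top"): c=cam(n);cv2.imwrite(f"pics/{n}2.png",c["pixels"])
E
```

```text
closed 5.66 [0.4945 0.2218 0.1142] [-0.2 -0.5  0.7] 0.148
0.20 5.91 [0.4934 0.2282 0.114 ] [-5.1 -0.7  5. ] 0.149
0.40 6.16 [0.4942 0.2369 0.1138] [-5.3  0.8  4. ] 0.151
0.60 6.41 [0.4972 0.245  0.1135] [-4.3  1.3  3. ] 0.149
0.80 6.66 [0.5019 0.252  0.1134] [-4.8  2.9 -0.5] 0.14
1.00 6.91 [0.5079 0.2577 0.1134] [-3.6  2.8 -1.4] 0.149
1.20 7.16 [0.515  0.2622 0.1134] [-2.1  1.2 -3.3] 0.151
1.40 7.41 [0.5228 0.2654 0.1134] [-0.4  0.5 -5. ] 0.148
open 7.92 [0.5231 0.2659 0.1144] [-0.2 -0.4  0.4] 0.402
rack 10.31 [ 0.5113 -0.2546  0.2199] [ 0.1 -0.2  0.7] 0.399
```

```bash
python3 -c "
import cv2,numpy as np
a=cv2.imread('pics/side2.png');b=cv2.imread('pics/top2.png')
cv2.imwrite('pics/m2.png',np.vstack([np.hstack([cv2.resize(a[200:310,180:290],(400,300)),cv2.resize(b[140:240,160:260],(400,300))]),np.hstack([cv2.resize(a[100:220,270:400],(400,300)),cv2.resize(b[130:250,310:440],(400,300))])]))"
```

```text
(no output)
```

View pics/m2.png

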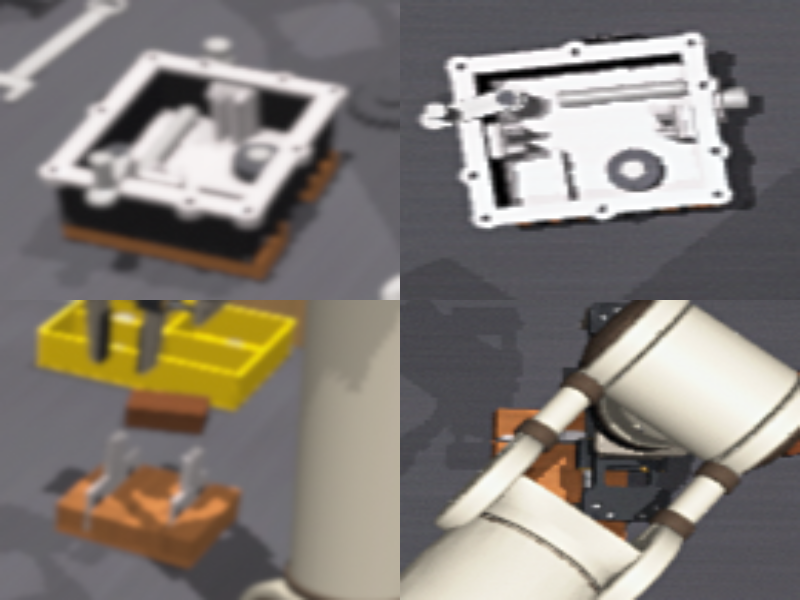

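The keeper is open: its knob is now outside the left wall (top crop ~(435,115)), and both guides are visible at (515,145) and (675,120). Now the wide plate's tab.

```bash
python3 - <<'E'
from h import *
bot.line_to([.511,-.2555,.079],max_speed=.15);st("down")
bot.set_gripper(0,30);st("grip")
if .07<bot.current_opening()<.16:
    p=bot.current_ee_pos()
    bot.line_to([.511,-.2555,.10],max_speed=.05);st("up1")
    bot.line_to([.511,-.2555,.24],max_speed=.15);st("up")
    bot.hold(.2);c=cam("side");cv2.imwrite("pics/s3.png",cv2.resize(c["pixels"][40:240,250:450],(600,600)));st()
E
```

```text
down 11.7 [ 0.5117 -0.2561  0.0801] [ 0.2 -0.2  0.3] 0.4
grip 12.22 [ 0.5112 -0.2556  0.0794] [ 0.9 -0.4  1.8] 0.105
up1 12.78 [ 0.5111 -0.2557  0.1003] [ 1.5  0.1 -0.4] 0.109
up 13.87 [ 0.5103 -0.255   0.2385] [ 0.5  0.5 -1.5] 0.107
 14.12 [ 0.5107 -0.2553  0.2392] [ 0.3 -0.6 -0.9] 0.108
```

View pics/s3.png

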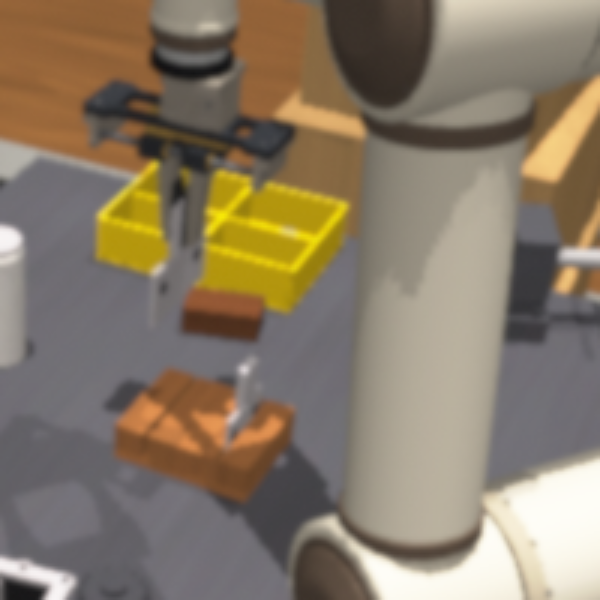

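Plate held (opening 0.108, about 10 mm), and the narrow plate is still in the rack. Now over the guides for a look.

```bash
python3 - <<'E'
from h import *
r=best([G[0],G[1],.26],YAW);print(r)
o=down(YAW)
bot.goto([G[0],G[1],.25],list(o));st("over")
bot.line_to([G[0],G[1],.185],max_speed=.12);bot.hold(.3);st("low")
for n in("side","top"): c=cam(n);cv2.imwrite(f"pics/{n}4.png",c["pixels"])
a=cv2.imread('pics/side4.png');b=cv2.imread('pics/top4.png')
cv2.imwrite('pics/m4.png',np.hstack([cv2.resize(a[170:310,170:310],(500,500),interpolation=cv2.INTER_CUBIC),cv2.resize(b[140:240,160:260],(300,300))if 0 else cv2.resize(b[130:240,160:270],(300,500),interpolation=cv2.INTER_CUBIC)]))
E
```

```text
(np.float64(0.7745568445215386), 0.1518, array([ 0.1 ,  0.03,  1.64, -0.  ,  1.47, -0.05]))
over 15.69 [0.5095 0.1704 0.25  ] [ 0.1  0.1 -1.8] 0.107
low 16.68 [0.5095 0.1714 0.1857] [-0.3  2.  -2. ] 0.11
```

View pics/m4.png

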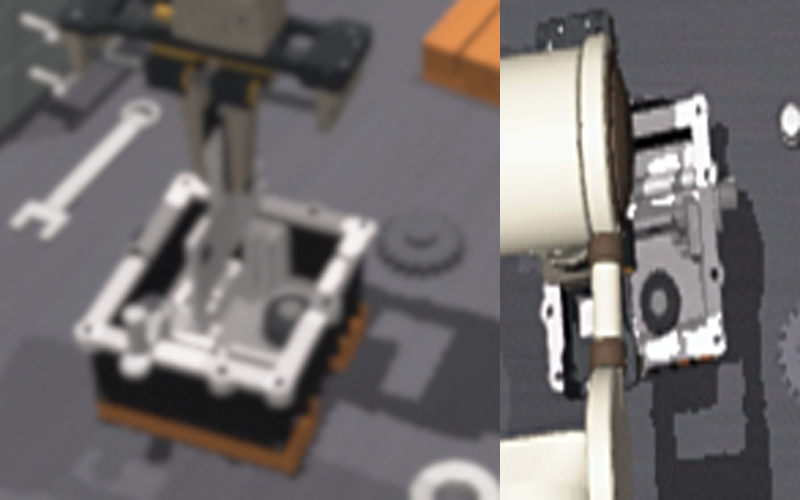

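```bash
python3 - <<'E'
from h import *
p=np.array(bot.current_ee_pos());b=p-[0,0,.0674]
out=[]
for n,(x0,y0,w) in(("side",(195,200,75)),("top",(200,130,60))):
    c=cam(n);s=400/w;im=cv2.resize(c["pixels"][y0:y0+w,x0:x0+w],(400,400),interpolation=cv2.INTER_CUBIC)
    raw=im.copy()
    P=lambda X:tuple(int(round(v)) for v in((proj(c,X)-[x0,y0]+.5)*s))
    q=lambda y,z:P(case([0,y,z],g=b))
    cv2.polylines(im,[np.array([q(-.055,0),q(.055,0),q(.055,.06),q(-.055,.06)])],True,(0,0,255),1)
    for sg in(1,-1):
        cv2.polylines(im,[np.array([P(case([x,sg*y,0])) for x,y in((-.008,.05),(-.008,.06),(.008,.06),(.008,.05))])],False,(0,220,0),1)
        cv2.polylines(im,[np.array([P(case([x,sg*y,-.01])) for x,y in((-.00325,.05),(-.00325,.05675),(.00325,.05675),(.00325,.05))])],False,(255,0,0),1)
    out.append(np.vstack([raw,im])[:, :])
cv2.imwrite("pics/o4.png",cv2.resize(np.hstack(out),(600,600)))
cv2.imwrite("pics/o4s.png",np.hstack([out[0][:400],out[0][400:]]));cv2.imwrite("pics/o4t.png",np.hstack([out[1][:400],out[1][400:]]))
E
```

```text
(no output)
```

View pics/o4s.png

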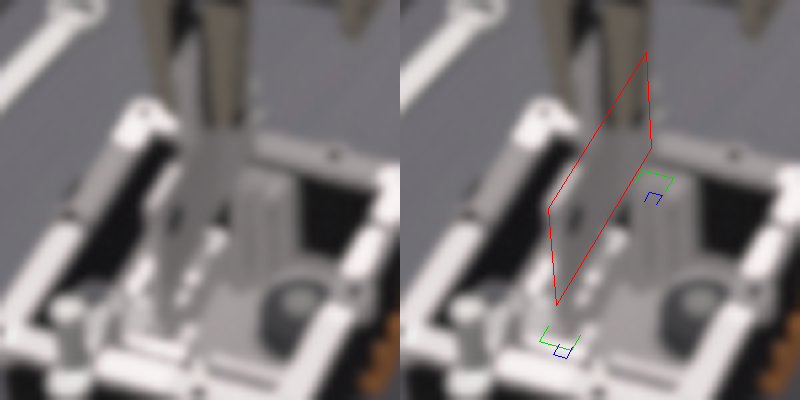

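View pics/o4t.png

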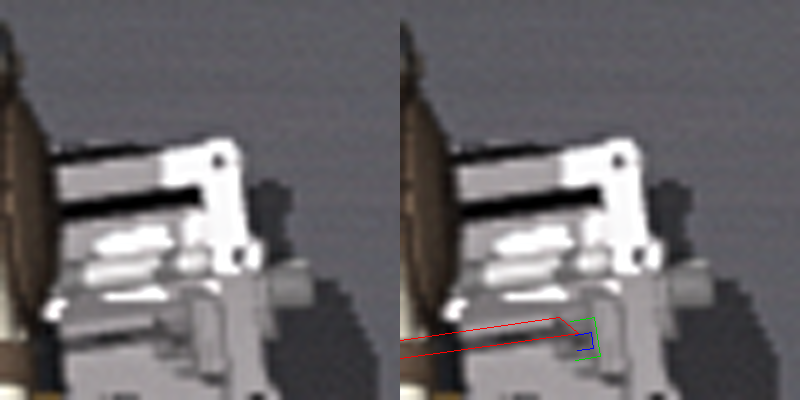

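```bash
python3 - <<'E'
from h import *
for n in("side","top"):
    c=cam(n);I=cv2.imread(f"pics/{n}2.png");out=[]
    for sg in(1,-1):
        q=proj(c,case([0,sg*.055,-.005]));x0,y0=int(q[0])-14,int(q[1])-14;w=28;s=400/w
        im=cv2.resize(I[y0:y0+w,x0:x0+w],(400,400),interpolation=cv2.INTER_CUBIC)
        P=lambda X:tuple(int(round(v)) for v in((proj(c,X)-[x0,y0]+.5)*s))
        cv2.polylines(im,[np.array([P(case([x,sg*y,0])) for x,y in((-.008,.05),(-.008,.06),(.008,.06),(.008,.05))])],False,(0,220,0),1)
        cv2.polylines(im,[np.array([P(case([x,sg*y,-.01])) for x,y in((-.00325,.05),(-.00325,.05675),(.00325,.05675),(.00325,.05))])],False,(255,0,0),1)
        out.append(im)
    cv2.imwrite(f"pics/g_{n}.png",np.hstack(out))
E
```

```text
(no output)
```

View pics/g_side.png

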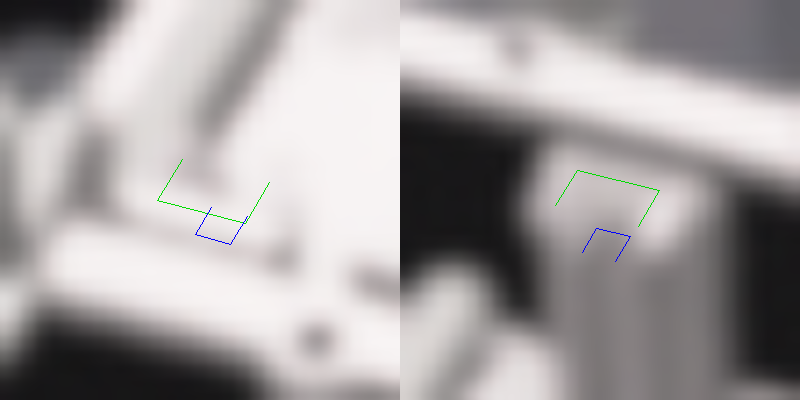

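View pics/g_top.png

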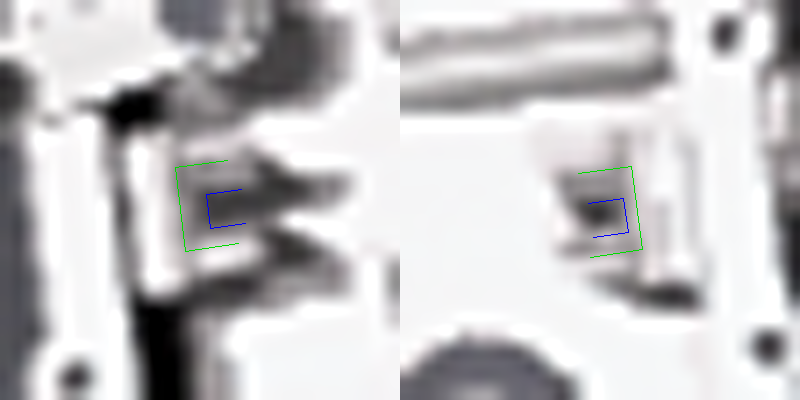

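The overlay fits the guide channels to within about 2 mm in both views: top (225,195) and (600,208), side (617,250). The flare allows about 5 mm, so I'll lower in small force-watched steps.

```bash
cat >> h.py <<'E'
def lower(off,z0,z1,step,fstop,speed=.04,gain=.0001):
    off=np.array(off,float)
    z=z0
    f0=np.array([0,0,-1.8])
    while z>z1+1e-6:
        z=max(z1,z-step); bot.line_to([G[0]+off[0],G[1]+off[1],z],max_speed=speed)
        f=np.mean([bot.current_contact_force() for _ in range(3)],0)
        p=np.array(bot.current_ee_pos())
        print(f"z{z:.4f} t{bot.current_clock():.2f} f{np.round(f,1)} p{np.round(p-G,4)} m{np.round(bot.current_ft_torque(),2)} off{np.round(off*1e3,1)}")
        if f[2]>fstop or np.hypot(f[0],f[1])>15: print("stop");break
        if np.hypot(f[0],f[1])>3: off+=np.clip(gain*f[:2],-.0006,.0006)
    return off,z
E
python3 - <<'E'
from h import *
print(lower([0,0],.185,.145,.004,8))
E
```

```text
z0.1810 t17.23 f[-0.5  0.9 -1.4] p[-0.0004 -0.      0.0835] m[ 0.03 -0.06  0.01] off[0. 0.]
z0.1770 t17.48 f[ 0.1 -0.3 -1.8] p[-0.0003 -0.      0.0796] m[-0.01 -0.11 -0.02] off[0. 0.]
z0.1730 t17.73 f[-0.2 -0.1 -1. ] p[-0.0002 -0.      0.0756] m[-0.09 -0.08  0.04] off[0. 0.]
z0.1690 t17.98 f[-0.4 -0.1 -0.9] p[-0.0002 -0.      0.0716] m[-0.01 -0.05  0.01] off[0. 0.]
z0.1650 t18.23 f[ 0.6 -0.2 -0.3] p[-0.0002 -0.      0.0676] m[-0.04 -0.14 -0.01] off[0. 0.]
z0.1610 t18.48 f[ 0.1 -0.  -1.5] p[-0.0003 -0.      0.0636] m[-0.04 -0.14 -0.01] off[0. 0.]
z0.1570 t18.73 f[-0.6 -0.  -0.8] p[-0.0003 -0.      0.0596] m[-0.03 -0.05 -0.04] off[0. 0.]
z0.1530 t18.98 f[-0.3  0.2 -0.3] p[-0.0002 -0.0001  0.0557] m[-0.13 -0.04 -0.01] off[0. 0.]
z0.1490 t19.23 f[-0.9  0.  -1.7] p[-0.0002 -0.0001  0.0517] m[-0.16 -0.08 -0.02] off[0. 0.]
z0.1450 t19.48 f[-0.2 -0.8 -1.8] p[-0.0002 -0.0001  0.0476] m[-0.2  -0.1   0.04] off[0. 0.]
(array([0., 0.]), 0.145)
```

```bash
python3 - <<'E'
from h import *
print(lower([0,0],.145,.1065,.004,8))
for n in("side","top"): c=cam(n);cv2.imwrite(f"pics/{n}5.png",c["pixels"])
a=cv2.imread('pics/side5.png');b=cv2.imread('pics/top5.png')
cv2.imwrite('pics/m5.png',np.hstack([cv2.resize(a[195:275,190:270],(400,400),interpolation=cv2.INTER_CUBIC),cv2.resize(b[140:220,180:260],(400,400),interpolation=cv2.INTER_CUBIC)]))
E
```

```text
z0.1410 t19.73 f[ 0.4 -0.7 -2.6] p[-0.0002 -0.0001  0.0436] m[-0.21 -0.1   0.04] off[0. 0.]
z0.1370 t19.98 f[-0.2 -0.6 -0.9] p[-0.0002 -0.0001  0.0396] m[-0.21 -0.15 -0.04] off[0. 0.]
z0.1330 t20.23 f[ 0.6 -0.6 -1.4] p[-0.0002 -0.      0.0356] m[-0.24 -0.14 -0.01] off[0. 0.]
z0.1290 t20.48 f[ 1.2 -0.8 -1.3] p[-0.0002 -0.      0.0316] m[-0.23 -0.14 -0.02] off[0. 0.]
z0.1250 t20.73 f[-0.6 -1.4 -1.7] p[-0.0002 -0.0001  0.0276] m[-0.24 -0.14  0.02] off[0. 0.]
z0.1210 t20.98 f[ 1.1 -1.  -2.3] p[-0.0002 -0.      0.0236] m[-0.26 -0.2   0.01] off[0. 0.]
z0.1170 t21.23 f[ 0.2 -2.  -2.2] p[-0.0002 -0.      0.0196] m[-0.31 -0.12 -0.01] off[0. 0.]
z0.1130 t21.48 f[-0.2 -0.7 -2.8] p[-0.0002 -0.      0.0156] m[-0.36 -0.19  0.01] off[0. 0.]
z0.1090 t21.73 f[ 0.  -0.9 -2.1] p[-0.0002 -0.0001  0.0116] m[-0.38 -0.21 -0.03] off[0. 0.]
z0.1065 t21.98 f[-0.  -2.3 -1.9] p[-0.0001 -0.      0.0093] m[-0.35 -0.15 -0.02] off[0. 0.]
(array([0., 0.]), 0.1065)
```

View pics/m5.png

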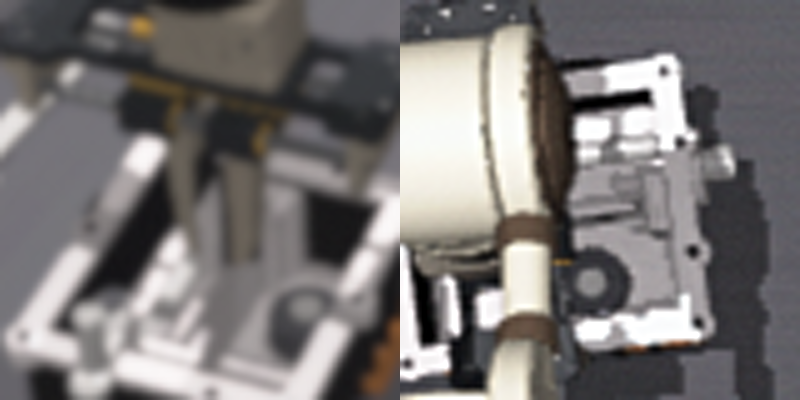

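The plate is in the guides with little force. Next I'll go down to the floor in 1 mm steps until contact.

```bash
python3 - <<'E'
from h import *
print(lower([0,0],.1065,.0985,.001,6,speed=.02));st()
E
```

```text
z0.1055 t22.33 f[ 0.9 -1.9 -2. ] p[ 0.0001 -0.      0.0085] m[-0.4  -0.21  0.02] off[0. 0.]
z0.1045 t22.58 f[ 0.2 -1.4 -1.7] p[ 0.0001 -0.      0.0075] m[-0.39 -0.23 -0.  ] off[0. 0.]
z0.1035 t22.83 f[ 0.6 -1.2 -2. ] p[0.     0.     0.0064] m[-0.38 -0.31 -0.03] off[0. 0.]
z0.1025 t23.08 f[-0.  -1.5 -1.5] p[-0.     -0.      0.0054] m[-0.33 -0.26 -0.01] off[0. 0.]
z0.1015 t23.33 f[-1.9 -1.8  5.6] p[ 0.0001 -0.      0.0054] m[-0.49  0.42 -0.03] off[0. 0.]
z0.1005 t23.58 f[-4.2 -3.4 11.1] p[0.0002 0.     0.0053] m[-0.58  1.08 -0.  ] off[0. 0.]
stop
(array([0., 0.]), 0.10049999999999999)
 23.58 [0.5093 0.1713 0.1023] [-4.2 -3.4 11.1] 0.106
```

Contact came at TCP z 0.1023; I predicted 0.1024 for fully seated. Now release, back off, and look.

```bash
python3 - <<'E'
from h import *
bot.line_to([G[0],G[1],.102],max_speed=.02)
bot.set_gripper(.35);st("open")
bot.line_to([G[0],G[1],.2],max_speed=.15);st("up")
k=knob(1.4);bot.goto([k[0],k[1],.2],list(down(KTH)));st("knob")
bot.hold(.2)
for n in("side","top"): c=cam(n);cv2.imwrite(f"pics/{n}6.png",c["pixels"])
a=cv2.imread('pics/side6.png');b=cv2.imread('pics/top6.png')
cv2.imwrite('pics/m6.png',np.hstack([cv2.resize(a[195:295,180:280],(400,400),interpolation=cv2.INTER_CUBIC),cv2.resize(b[140:220,180:260],(400,400),interpolation=cv2.INTER_CUBIC)]))
E
```

```text
open 24.34 [0.509  0.1714 0.1019] [ 0.1 -0.6  1. ] 0.347
up 25.14 [0.5084 0.1712 0.1989] [-0.1 -0.3  0.4] 0.348
knob 25.85 [0.5222 0.2654 0.1989] [0.2 0.2 0.5] 0.355
```

View pics/m6.png

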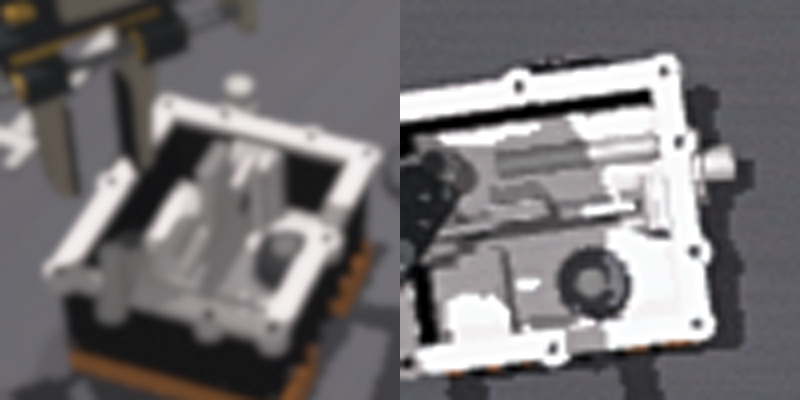

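The plate stands in both guides, with its tab upright at side crop (210,190) and its right end in the guide at top crop (630,207). Now I'll shut the keeper.

```bash
python3 - <<'E'
from h import *
k=knob(1.4);bot.line_to([k[0],k[1],KT],max_speed=.12);st("down")
bot.set_gripper(0.,12);st("closed")
if .1<bot.current_opening()<.2:
    for a in list(np.arange(1.2,.19,-.2))+[.1,.04,0.]:
        k=knob(a); bot.line_to([k[0],k[1],KT],max_speed=.08);st(f"{a:.2f}")
        f=bot.current_contact_force()
        if np.linalg.norm(f)>20: print("high");break
E
```

```text
down 27.02 [0.5235 0.266  0.1149] [-0.4  0.2 -0.4] 0.352
closed 27.43 [0.5233 0.2659 0.1148] [-0.8 -0.6  3.5] 0.148
1.20 27.69 [0.5153 0.263  0.1147] [-0.9  3.1  4. ] 0.145
1.00 27.95 [0.508  0.2585 0.1146] [-2.5  4.9  5.2] 0.144
0.80 28.21 [0.5022 0.252  0.1146] [-3.9  3.6  6.1] 0.149
0.60 28.47 [0.498  0.2446 0.1145] [-3.6  2.4  5.3] 0.145
0.40 28.73 [0.4954 0.2363 0.1145] [-1.6  1.9  5.7] 0.149
0.20 28.98 [0.4943 0.2278 0.1144] [-1.8  0.2  5.5] 0.15
0.10 29.23 [0.4946 0.2238 0.1144] [0.  2.1 5. ] 0.148
0.04 29.48 [0.4949 0.2213 0.1144] [1.  2.8 4.8] 0.145
0.00 29.73 [0.495  0.2209 0.1144] [0.  7.9 4.7] 0.146
```

Force rose against the stop at the end. Release, lift, and check.

```bash
python3 - <<'E'
from h import *
bot.set_gripper(.3);st("open")
p=bot.current_ee_pos();bot.line_to([p[0],p[1],.22],max_speed=.15);st("up")
bot.goto([.33,-.25,.3],list(down(-.3)));bot.hold(.3);st("away")
out=[]
for n in("side","top"):
    c=cam(n);cv2.imwrite(f"pics/{n}7.png",c["pixels"])
a=cv2.imread('pics/side7.png');b=cv2.imread('pics/top7.png')
cv2.imwrite('pics/m7.png',np.hstack([cv2.resize(a[200:280,190:270],(400,400),interpolation=cv2.INTER_CUBIC),cv2.resize(b[140:220,170:250],(400,400),interpolation=cv2.INTER_CUBIC)]))
E
```

```text
open 30.14 [0.4942 0.2192 0.1134] [1.5 0.7 0.7] 0.3
up 31.0 [0.4935 0.2191 0.2188] [-1.   0.1  0.6] 0.303
away 33.12 [ 0.3302 -0.2497  0.2999] [-0.3  0.1 -0.5] 0.299
```

View pics/m7.png

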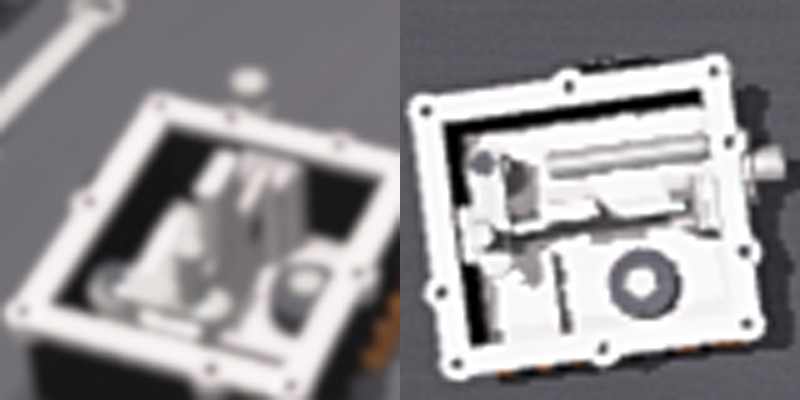

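View pics/top7.png

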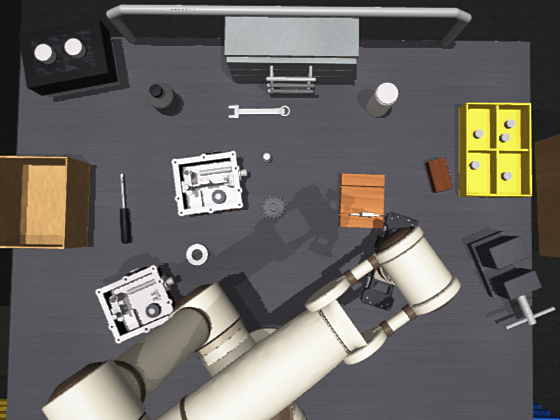

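The strap is shut over the plate's left shoulder, running from the pivot at top crop (485,160) to the knob at about (478,240). The plate spans both guides, the narrow plate stands in the rack at top px (365,214), and nothing else on the bench has moved. Handing in.

```bash
python3 -c "
from workcell import bot
bot.job_done();print(bot.current_clock())"
```

```text
the job is handed in; nothing more can be done
the job is handed in; nothing more can be done
```

The wider plate is fitted in the right-hand crankcase with the keeper shut over it. I handed the job in a little after 33 s on the robot's clock, within the 67 s limit; handing in reports no verdict.

- **Keeper opened:** I gripped the knob and swung the strap to about 1.4 rad, and the pictures showed it out over the wall.
- **Plate lowered:** I took the wider plate from the rack by its tab and lowered it down both guides in small force-watched steps. Side forces stayed at about 2 N. It touched the floor with the tool at 0.1023 m; I had predicted 0.1024 m for a fully seated plate.
- **Keeper shut:** I swung it back until the force rose to about 8 N at the stop, then released it and moved the arm clear.

**Last checks:** The final pictures show the plate upright in both guides and the strap across its shoulder. The narrow plate is still in the rack and the other things look unmoved. I judged the keeper's final angle from the pictures and the force at the stop, not from a joint reading.

**Disagreement:** The two cameras differed by about 2–4 mm in y for the case and the plate, so I used the average. The plate went in without needing a correction.

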